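# Pack the media caddy and roll it into its bay

### The job

Pack the wooden caddy: stand every game case that is in the dark steel stand upright in a slot of the caddy, one per slot and down to the bottom, and lay the orange remote flat, buttons up, in the caddy's shallow felt tray. Then, with everything packed, push the caddy along the rollers, without lifting or tipping it, until it is fully home against the back wall of the bay. Leave the lamp, bowl, key ring and jewelry box (lid closed) as they are.

Things in the scene. Friction and masses are not known exactly. Their poses are not given: they have to be found in the camera images.
- caddy: Pale wooden caddy, 140 (x) x 226 (y) x 44 high, 0.5 kg, loose on the dock's rollers. Origin: centre of underside; +y end leads to the bay. Its rear face (y = -113) is an upright lip 24 high, full width: push there at x = 0. Then tray, shoulder 24 high (y -58 to -30), slot block 44 high (y -30 to 113). Rolls at 1.5 to 3 N, stops by itself; may roll a little if knocked.
- tray (a point): Centre of the tray's floor in the caddy (14 above the caddy's underside); axes as the caddy's. The tray measures 130 (x) x 50 (y) inside with a lip only 10 high round it; the remote lies in it with its length along x, either way round.
- slot1 (a point): Centre of the floor of slot 1 of the caddy (8 above the underside; slots 1, 2, 3 are at caddy y = -14, 34, 82). Axes as the caddy's. The slot is 108 long in x, 19 wide in y, 36 deep, open at the top; a case stands in it with its 100 mm width along x, either way round. Any slot takes any case.
- slot2 (a point): Centre of the floor of slot 2 of the caddy (8 above the underside; slots 1, 2, 3 are at caddy y = -14, 34, 82). Axes as the caddy's. The slot is 108 long in x, 19 wide in y, 36 deep, open at the top; a case stands in it with its 100 mm width along x, either way round. Any slot takes any case.
- slot3 (a point): Centre of the floor of slot 3 of the caddy (8 above the underside; slots 1, 2, 3 are at caddy y = -14, 34, 82). Axes as the caddy's. The slot is 108 long in x, 19 wide in y, 36 deep, open at the top; a case stands in it with its 100 mm width along x, either way round. Any slot takes any case.
- dock: Fixed roller dock, 170 (x) x 560 (y). Origin: centre of underside; +y leads to the bay. 14 free grey rollers along x, tops at height 40. Aluminium side rails, 10 above the roller tops, guide the caddy with 3 play a side. Wooden bay, open above, at the +y end: cheeks y = 53 to 288, back wall with inner face at y = 278, all 76 high.
- bay_home (a point): Where the caddy's origin lies when it touches the back wall (dock y = 165, z = 40); axes as the dock's.
- stand: Fixed dark steel stand, 130 (x) x 150 (y) x 36 high, with three grooves at y = -48, 0, 48, each 18 wide, floor at height 6, 30 deep. Origin: centre of its underside. The cases start standing in grooves, width along the stand's x.
- case1: black pocket game case, 100 wide (its x) x 14 thick (its y) x 112 tall (its z), 90 g, rigid. Origin: centre of its underside; z up as it stands in the stand. Some cases may be absent (None).
- case2: black pocket game case, 100 wide (its x) x 14 thick (its y) x 112 tall (its z), 90 g, rigid. Origin: centre of its underside; z up as it stands in the stand. Some cases may be absent (None).
- case3: black pocket game case, 100 wide (its x) x 14 thick (its y) x 112 tall (its z), 90 g, rigid. Origin: centre of its underside; z up as it stands in the stand. Some cases may be absent (None).
- remote: Orange plastic remote, 120 long (x) x 38 wide (y) x 24 thick (z), 90 g, lying flat on the cabinet, buttons up. Origin: centre of its underside.
- lamp: White ceramic lamp base, 124 wide, 200 tall, bystander. Origin: centre of its underside.
- bowl: Smoked glass bowl, 120 wide, 50 high, bystander. Origin: centre of its underside.
- keyring: Steel key ring, 40 wide, 5 thick, lying flat, bystander. Origin: centre of its underside.
- jewelry_lid_handle (a point): Knob on the lid of the dark wooden jewelry box (fixed, 90 x 120 x about 58 high without the knob), bystander.
- jewelry_lid (a joint): Hinge of the jewelry box lid, rad: 0 closed, grows as it opens.
Not all that is in view belongs to the job. What is shaped like the case3 but yellow is not meant. What is shaped like the case2 but purple is not meant.

How it is judged:
On the way, in this order (a step that is already met when the one before it is completed fails the run):
1. every case stands in a slot of the caddy and the remote lies in its tray ((distance between case1 and slot1 below 0.012 m or distance between case1 and slot2 below 0.012 m or distance between case1 and slot3 below 0.012 m) and angle between each of case1, case2, case3's own z axis and vertical below 0.2 rad and (distance between case2 and slot1 below 0.012 m or distance between case2 and slot2 below 0.012 m or distance between case2 and slot3 below 0.012 m) and (distance between case3 and slot1 below 0.012 m or distance between case3 and slot2 below 0.012 m or distance between case3 and slot3 below 0.012 m) and x of remote in the frame of tray between -0.02 and 0.02 m and y of remote in the frame of tray between -0.015 and 0.015 m and z of remote in the frame of tray below 0.006 m and angle between remote's own z axis and vertical below 0.15 rad), for 0.2 s.
2. the packed caddy is pushed fully home in the bay (y of caddy in the frame of bay_home above -0.008 m and height (world z) of caddy below 0.046 m and angle between caddy's own z axis and vertical below 0.06 rad), for 0.2 s.
At the end, for the whole second after the job is handed in: Each present case stands in a slot (within 12 mm of its floor centre, tilt < 0.2 rad); the remote lies flat, buttons up, in the tray (within 20 mm in x, 15 mm in y, 6 mm in z, tilt < 0.15 rad); the caddy is level on the rollers within 8 mm of the bay's back wall; all at rest (all of step 1 and all of step 2 and linear speed of caddy below 0.02 m/s and linear speed of each of remote, case1, case2, case3 below 0.03 m/s); the robot touches nothing.
It fails at once if the caddy is lifted off the rollers (more than 15 mm) or tipped (height (world z) of caddy above 0.055 m or angle between caddy's own z axis and vertical above 0.2 rad).
It fails at once if lamp, bowl or key ring shifted by more than 20 mm, or the jewelry box's lid opened (distance of any of lamp, bowl, keyring from where it was at the start of the episode above 0.02 m or value of joint jewelry_lid above 0.15 rad).
Of case1, case2, case3 only 2 to 3 are there at a start; the rules pass over those that are not, and their reading is None.
At some moment in a run one of remote may be knocked a few centimetres aside while the robot is not near it.
It also fails if it takes over 200 s, if anything falls off the work surface, if the arm or the gripper's body presses on something with over 40 N, if the wrist force passes 120 N, or if a joint passes its speed limit or range.

### The arm

A 6-joint arm with a two-finger parallel gripper is mounted at the origin on the work surface. World frame = base frame: x ahead of the robot, y to its left, z up, the work surface at z = 0. Lengths are in m, angles in rad, forces in N, time in s.
With the tool pointing down it reaches from about 0.275 to 1 m from the base axis. Payload 8.4 kg.
Tool frame: the origin (TCP) lies at the very end of the fingers, on their centre line; the grasp point (between the pads) lies 19 mm behind it; z points along the fingers, y is the line along which they close (so a half turn about z gives the same grasp; the last joint's range is limited). The gripper opens to 85 mm and grips with 20 to 120 N. Pads are 22 mm wide; open, the fingers measure 114 mm over their backs; the gripper's body (76 mm by 85 mm) begins 54 mm behind the grasp point. The pads swing forward as they close: fully open they stand 13 mm farther back than shut.
Start: joints at [-1.204, 0.353, 1.633, -0, 1.155, -0.002], TCP at [0.225, -0.583, 0.192] pointing down, gripper open.
Joint ranges: [-2.63, 2.63], [-0.92, 2.1], [0.06, 2.66], [-1.3, 4.44], [0, 2.69], [-3.02, 3.02]. Speed limits (rad/s): [2.22, 2.22, 2.79, 3.14, 3.14, 3.14].

### API

Orientations are given as a rotation vector (axis times angle).
In Python, from bench import bot gives the robot as it stands.
- The arm moves only by the shell command python3 -m inch 'ROWS' [OPENING]. ROWS is a JSON object whose one key "moves" holds a list of rows, each a list of 6 numbers: the shift along the tool's x, y, z in mm, then the turn, a rotation vector about the tool's x, y, z in degrees. A call has 1 to 12 rows; each row shifts and turns the commanded pose from where the row before left it, along the tool's axes as they then stand; what a row does not reach is not made up. A row lasts 1/8 s, in which the tool goes at most 62.5 mm and 10.7 degrees, less where a joint would pass 70% of its speed; a pose out of reach is approached as far as the arm can. A call is refused whole if a number of a shift passes 62.5 or a number of a turn 10.7, either way. A call with a gripper value outside its range is refused whole. OPENING is the opening, from 0 (shut) to 1 (fully open), set as the call begins (- or left out, the last holds). The fingers move at their own pace and stop on an object; the grip force is fixed at half the most. Time passes only in rows, so rows that do not move let the fingers close. It gives the time, the measured TCP pose, the force, the opening and the grip force at its end, in the units of the state.
- bot.observe(): the state, without advancing time (a new reading comes with each control period).
- bot.get_image(name): name is "side" or "top" or "wrist"; returns the picture (480x640x3 uint8, blue, green, red); there is no depth.
- bot.camera_info(name): a dict with "fx", "fy", "cx", "cy" (pixels), "R" (3x3) and "t" (3): a world point X has camera coordinates R X + t; the wrist camera has in their place "mount" (4x4, takes a point from camera to tool coordinates, whose origin is the TCP and whose axes are the flange's). Camera axes: x right, y down, z forward; pixel columns grow to the right and rows downward; lengths in m; the calibration is good to about 2 mm. A picture is of the moment at which its call begins: read the wrist's pose just before it. camera_info takes no time and is no camera call.
- bot.finish_job(): hands the job in; it is judged then, once.
The state is a dict: "clock": time; "joint_positions": joint angles; "dq": joint speeds; "effort": joint torques, N m; "tool_pos": TCP position; "orientation": TCP orientation; "ft_force": force on the tool from outside, world axes, zero at the start; "torque": the same for the moment, N m; "finger_gap": opening from 0.0 (shut) to 1.0 (fully open); "grip_force": force on a finger pad.
Only numpy, scipy, OpenCV 4.12 (cv2) and the standard library are available. Lean on these libraries where they do the work, as an engineer would, in place of code of your own. Each camera call takes 0.05 s, during which the arm holds its last target. There are 200 camera calls.

## Working session

There is one attempt and no reset: what is moved stays moved. The work goes in short steps, Python scripts to look and compute and a shell command to move; the robot and the scene stay as the last step left them, time stands still between calls to the robot, and variables do not carry over. Pictures are saved under pics/ and viewed, at most 14 in all, crops included, and the job is handed in when it is done.

```bash
ls; mkdir -p pics; python3 - <<'E'
from bench import bot
import cv2
s=bot.observe();print(s)
for n in ("top","side"):
    cv2.imwrite(f"pics/{n}0.png",bot.get_image(n));print(n,bot.camera_info(n))
print(bot.camera_info("wrist"))
E
```

```text
pics
{'clock': 0.0, 'joint_positions': array([-1.20439083e+00,  3.53616214e-01,  1.63414581e+00, -2.82070401e-05,
        1.15521764e+00, -2.39610507e-03]), 'dq': array([ 0.00135824, -0.00252035,  0.00127548,  0.00016732, -0.00041839,
        0.00118472]), 'effort': array([ 1.05173338e-03, -6.05251122e+01, -3.42070162e+01,  1.63199065e-04,
        9.29531758e-03, -2.27355406e-05]), 'tool_pos': array([ 0.22511044, -0.58247259,  0.19177668]), 'orientation': array([-3.08699132e+00, -5.75802999e-01,  4.34017456e-04]), 'ft_force': array([-0.06455895, -0.21797043,  0.37785201]), 'torque': array([0.05331151, 0.02114611, 0.02207159]), 'grip_force': 0.0, 'finger_gap': 0.9995061743046352}
top {'fx': 523.573415858984, 'fy': 523.573415858984, 'cx': 319.70299066463474, 'cy': 238.3338032745573, 'R': array([[-0.0297491 , -0.99922094, -0.02593259],
       [-0.98086886,  0.03417647, -0.19164616],
       [ 0.19238314,  0.01973517, -0.98112143]]), 't': array([0.0708693 , 0.50863407, 1.58231906])}
side {'fx': 447.0581086423106, 'fy': 447.0581086423106, 'cx': 320.97780195071624, 'cy': 232.9939359080878, 'R': array([[-0.91881064, -0.39462023, -0.00786673],
       [-0.23911492,  0.57237721, -0.78435221],
       [ 0.31402398, -0.7187901 , -0.62026586]]), 't': array([0.46385149, 0.14909233, 1.06287263])}
{'fx': 425.2040779540134, 'fy': 425.2040779540134, 'cx': 316.15517222042206, 'cy': 239.04708637633848, 'mount': array([[-2.00468206e-04, -9.57438664e-01, -2.88636736e-01,
         7.35629314e-02],
       [ 9.99999755e-01, -3.85415928e-04,  5.83931054e-04,
         6.30435394e-04],
       [-6.70323364e-04, -2.88636548e-01,  9.57438506e-01,
        -1.80549405e-01],
       [ 0.00000000e+00,  0.00000000e+00,  0.00000000e+00,
         1.00000000e+00]])}
```

View pics/top0.png

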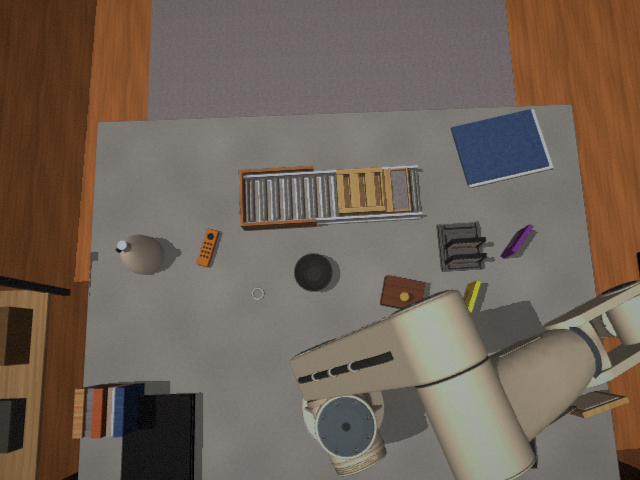

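View pics/side0.png

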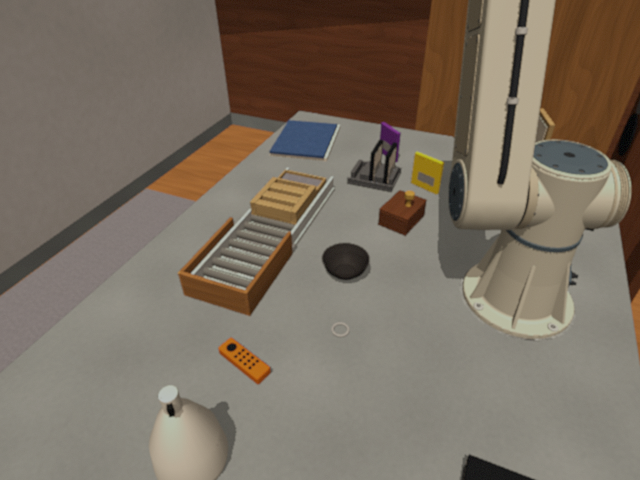

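The top view shows the dock at (330,198), with its bay on the left, the caddy at (375,191) and the stand at (460,247) holding two black cases, near (465,240) and (465,262). The remote is at (208,248).

Possible mix-ups:
- **Cases:** black ones in the stand at (465,240) and (465,262), versus purple at (517,241), yellow at (473,297) and the black box at (158,435). I choose the two black ones standing in the stand.
- **Remote:** only the orange one at (208,248) fits. The orange book at (98,412) is not it.

Next I check this in a close crop.

```bash
cat > h.py <<'E'
from bench import bot
import numpy as np, cv2
from scipy.spatial.transform import Rotation as Ro
def cam(n):
    c=bot.camera_info(n)
    if n=="wrist":
        s=bot.observe(); R=Ro.from_rotvec(s["orientation"]).as_matrix(); m=c["mount"]
        Rw=R@m[:3,:3]; o=R@m[:3,3]+s["tool_pos"]; c["R"]=Rw.T; c["t"]=-Rw.T@o
    return c
def ray(c,uv,z):
    "pixels -> world xy on plane z"
    uv=np.atleast_2d(uv).astype(float)
    d=np.c_[(uv[:,0]-c["cx"])/c["fx"],(uv[:,1]-c["cy"])/c["fy"],np.ones(len(uv))]@c["R"]
    o=-c["R"].T@c["t"]; return (o+d*((z-o[2])/d[:,2])[:,None])[:,:2]
def proj(c,X):
    p=np.atleast_2d(X)@c["R"].T+c["t"]; return np.c_[c["cx"]+c["fx"]*p[:,0]/p[:,2],c["cy"]+c["fy"]*p[:,1]/p[:,2]]
def go(p,yaw):
    "shift (mm, tool axes now) and turn (deg about tool z) to reach p, tool down with tool y at world angle yaw (mod 180)"
    s=bot.observe(); R=Ro.from_rotvec(s["orientation"]).as_matrix()
    y=np.array([np.cos(yaw),np.sin(yaw),0]); y=y if y@R[:,1]>0 else -y
    z=np.array([0,0,-1.]); T=np.c_[np.cross(y,z),y,z]
    print("shift",(R.T@(np.array(p)-s["tool_pos"])*1000).round(1),"turn",np.degrees(Ro.from_matrix(R.T@T).as_rotvec()).round(2))
    print("q",s["joint_positions"].round(2),"tcp",s["tool_pos"].round(4),"t",round(s["clock"],2))
E
python3 - <<'E'
from h import *
im=cv2.imread("pics/top0.png")
cv2.imwrite("pics/crop1.png",cv2.resize(im[140:320,230:550],(800,450),interpolation=cv2.INTER_CUBIC))
c=cam("top")
hsv=cv2.cvtColor(im,cv2.COLOR_BGR2HSV)
m=cv2.inRange(hsv,(5,180,150),(18,255,255)); m[:200]=0;m[300:]=0;m[:,:180]=0;m[:,240:]=0
k=max(cv2.findContours(m,0,2)[0],key=cv2.contourArea); r=cv2.minAreaRect(k); print(r)
print("remote",ray(c,r[0],.024), "corners",ray(c,cv2.boxPoints(r),.024).round(3).tolist())
for n,uv,z in [("stand",(460,247),.036),("caddy",(375,191),.08),("bowl",(313,271),.025),("jewel",(403,292),.06),("lamp",(123,246),.2),("dockL",(240,198),.076),("dockR",(424,216),.05)]: print(n,ray(c,uv,z).round(3))
E
```

```text
((206.95718383789062, 247.30224609375), (10.138089179992676, 36.63764953613281), 17.52556800842285)
remote [[0.4992429 0.4138229]] corners [[0.449, 0.446], [0.561, 0.412], [0.55, 0.381], [0.438, 0.415]]
stand [[ 0.471 -0.381]]
caddy [[ 0.649 -0.122]]
bowl [[0.412 0.079]]
jewel [[ 0.335 -0.193]]
lamp [[0.479 0.612]]
dockL [[0.643 0.299]]
dockR [[ 0.57  -0.274]]
```

View pics/crop1.png

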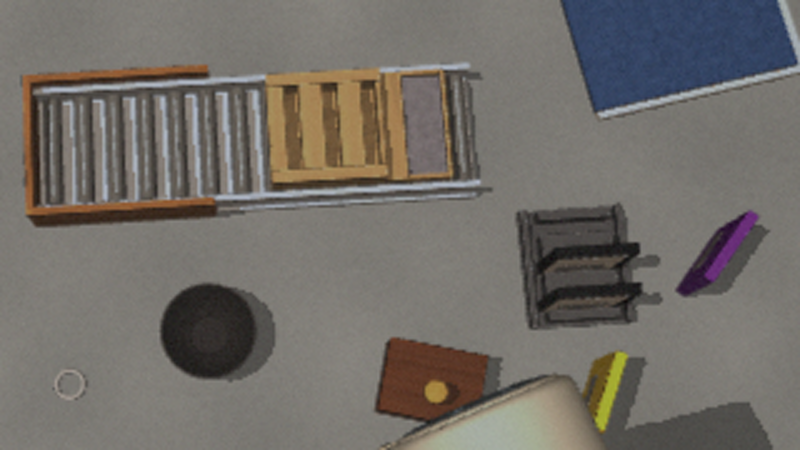

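The crop confirms two black cases in the stand, with tops at crop (590,257) and (590,297), and the upper groove empty. Purple and yellow stand apart on the surface. I'll move above the stand for a wrist view.

```bash
python3 -c "
from h import *
go([.47,-.38,.32],np.radians(4))"
```

```text
shift [ 301.4 -100.8 -128. ] turn [-6.000e-02 -5.000e-02 -7.287e+01]
q [-1.2   0.35  1.63 -0.    1.16 -0.  ] tcp [ 0.2251 -0.5825  0.1918] t 0.1
```

```bash
python3 -m inch '{"moves":[[0,0,-60,0,0,0],[0,0,-60,0,0,0],[43,-14,0,0,0,0],[43,-14,0,0,0,0],[43,-14,0,0,0,0],[43,-14,0,0,0,0],[43,-14,0,0,0,0],[43,-14,0,0,0,0],[43,-17,-8,0,0,0],[0,0,0,0,0,-10],[0,0,0,0,0,-10],[0,0,0,0,0,-10]]}' 1; python3 -m inch '{"moves":[[0,0,0,0,0,-10],[0,0,0,0,0,-10],[0,0,0,0,0,-10],[0,0,0,0,0,-10],[0,0,0,0,0,-3],[0,0,0,0,0,0]]}'
python3 - <<'E'
from h import *
go([.47,-.38,.32],np.radians(4))
cv2.imwrite("pics/w1.png",bot.get_image("wrist"))
E
```

```text
clock: 1.6
tool_pos: [0.4696, -0.3799, 0.32]
orientation: [-2.829, -1.364, 0.001]
ft_force: [0.6, 0.3, -0.1]
finger_gap: 1.001
grip_force: 0.0
clock: 2.35
tool_pos: [0.4695, -0.3801, 0.3201]
orientation: [-2.14, -2.299, 0.0]
ft_force: [-0.5, -0.1, -0.3]
finger_gap: 1.001
grip_force: 0.0
shift [0.1 0.5 0.1] turn [-0.03 -0.03  0.1 ]
q [-0.68  0.23  1.52 -0.    1.39 -0.75] tcp [ 0.4695 -0.3801  0.3201] t 2.35
```

View pics/w1.png

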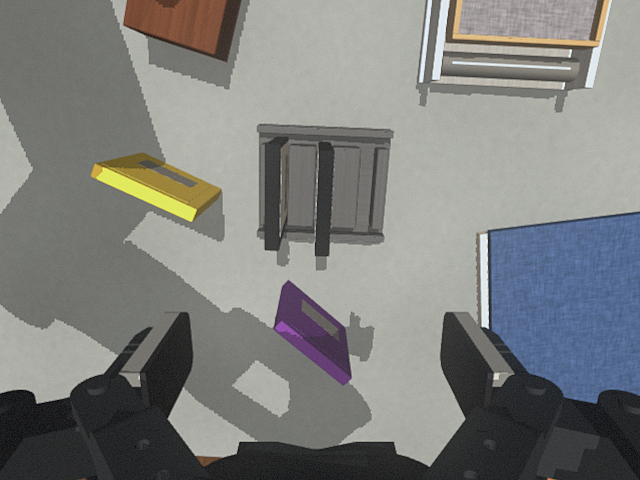

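The wrist view shows two black cases: top edges from (274,138) to (272,250) and from (325,142) to (322,255). The groove at about column 372 is empty, and the yellow and purple cases are off the stand.

```bash
cat >> h.py <<'E'
def rect(m,lo,hi,box):
    "largest blob of a HSV range in box (c0,r0,c1,r1)"
    m=cv2.inRange(cv2.cvtColor(m,cv2.COLOR_BGR2HSV),lo,hi); k=np.zeros_like(m); c0,r0,c1,r1=box; k[r0:r1,c0:c1]=m[r0:r1,c0:c1]
    b=max(cv2.findContours(k,0,2)[0],key=cv2.contourArea); return cv2.minAreaRect(b),b
def rectw(c,b,z):
    "min area rect of a contour cast on plane z: centre, sides, angle of long side"
    (x,y),(w,h),_=r=cv2.minAreaRect((ray(c,b.reshape(-1,2),z)*1000).astype(np.float32)); p=cv2.boxPoints(r)
    e=max(p[1]-p[0],p[2]-p[1],key=np.linalg.norm); return np.array([x,y])/1000,(w,h),np.degrees(np.arctan2(e[1],e[0]))%180
E
python3 - <<'E'
from h import *
im=cv2.imread("pics/w1.png"); c=cam("wrist")
for bx in [(255,130,300,262),(305,130,345,262)]:
    r,b=rect(im,(0,0,0),(180,255,42),bx); print(r,rectw(c,b,.118))
E
```

```text
((266.0, 249.0), (0.0, 0.0), 0.0) (array([ 0.42596606, -0.43575406]), (0.0, 0.0), np.float32(0.0))
((327.0, 255.0), (0.0, 0.0), 0.0) (array([ 0.48404736, -0.43764822]), (0.0, 0.0), np.float32(0.0))
```

```bash
python3 - <<'E'
from h import *
im=cv2.imread("pics/w1.png"); c=cam("wrist")
print(im[200,255:345].max(1).tolist())
for t in (50,56,62):
  for bx in [(258,132,300,262),(310,132,345,262)]:
    r,b=rect(im,(0,0,0),(180,255,t),bx); print(t,r,rectw(c,b,.118))
E
```

```text
[176, 177, 181, 165, 112, 101, 116, 118, 116, 103, 54, 55, 61, 61, 59, 63, 61, 64, 63, 60, 66, 60, 62, 61, 66, 90, 111, 103, 111, 106, 67, 88, 104, 103, 116, 117, 115, 116, 116, 118, 116, 113, 118, 119, 113, 110, 116, 115, 116, 117, 114, 117, 114, 117, 119, 112, 117, 116, 92, 87, 132, 131, 70, 50, 58, 56, 60, 55, 52, 58, 56, 56, 56, 58, 58, 57, 66, 105, 115, 112, 114, 117, 116, 117, 116, 113, 113, 116, 114, 114]
50 ((281.9999694824219, 232.50001525878906), (0.9486832022666931, 9.17060375213623), 18.434947967529297) (array([ 0.44030508, -0.41846765]), (8.955469131469727, 0.8860108852386475), np.float32(75.08833))
50 ((325.5, 156.5), (29.0, 13.0), 90.0) (array([ 0.4755018 , -0.34572427]), (11.488212585449219, 25.41480827331543), np.float32(94.15487))
56 ((278.25, 140.75001525878906), (11.31370735168457, 16.26345443725586), 45.0) (array([ 0.4330303 , -0.33493298]), (14.474356651306152, 9.734031677246094), np.float32(47.79843))
56 ((323.9749755859375, 198.12022399902344), (14.392298698425293, 112.39315795898438), 2.3137223720550537) (array([ 0.47694833, -0.38512665]), (12.888407707214355, 104.33351135253906), np.float32(91.78885))
62 ((275.5, 193.0), (112.0, 23.0), 90.0) (array([ 0.43246082, -0.38351343]), (21.484046936035156, 103.72462463378906), np.float32(92.91135))
62 ((324.1150207519531, 198.62460327148438), (14.748207092285156, 113.38932800292969), 2.2906100749969482) (array([ 0.47718576, -0.38561984]), (13.362910270690918, 105.33399963378906), np.float32(91.81095))
```

```bash
python3 -c "
from h import *
go([.477,-.3855,.073],np.radians(1.8))"
```

```text
shift [ -6.    7.2 247.2] turn [-0.03 -0.02  2.26]
q [-0.68  0.23  1.52  0.    1.39 -0.75] tcp [ 0.4695 -0.3801  0.3202] t 2.4
```

```bash
python3 -m inch '{"moves":[[-6,7,0,0,0,2.2],[0,0,40,0,0,0],[0,0,40,0,0,0],[0,0,40,0,0,0],[0,0,20,0,0,0],[0,0,20,0,0,0],[0,0,20,0,0,0],[0,0,20,0,0,0],[0,0,20,0,0,0],[0,0,20,0,0,0],[0,0,7,0,0,0]]}' 0.5;python3 -m inch '{"moves":[[0,0,0,0,0,0],[0,0,0,0,0,0],[0,0,0,0,0,0],[0,0,0,0,0,0],[0,0,0,0,0,0]]}' 0;python3 -m inch '{"moves":[[0,0,-30,0,0,0],[0,0,-40,0,0,0],[0,0,-50,0,0,0],[0,0,-50,0,0,0],[0,0,-50,0,0,0],[0,0,-20,0,0,0],[0,0,0,0,0,0]]}'
python3 - <<'E'
from h import *
im=bot.get_image("top"); cv2.imwrite("pics/t2.png",im)
cv2.imwrite("pics/c2.png",cv2.resize(im[150:250,225:445],(800,364),interpolation=cv2.INTER_CUBIC))
E
```

```text
clock: 3.78
tool_pos: [0.4764, -0.3852, 0.0722]
orientation: [-2.183, -2.256, 0.0]
ft_force: [-0.6, -0.5, 0.1]
finger_gap: 0.5
grip_force: 0.0
clock: 4.4
tool_pos: [0.4776, -0.3861, 0.0743]
orientation: [2.183, 2.258, 0.0]
ft_force: [-0.1, 0.3, 6.1]
finger_gap: 0.136
grip_force: 59.4
clock: 5.28
tool_pos: [0.4776, -0.3862, 0.315]
orientation: [2.182, 2.256, 0.0]
ft_force: [-0.3, 0.4, -1.3]
finger_gap: 0.137
grip_force: 58.8
```

View pics/c2.png

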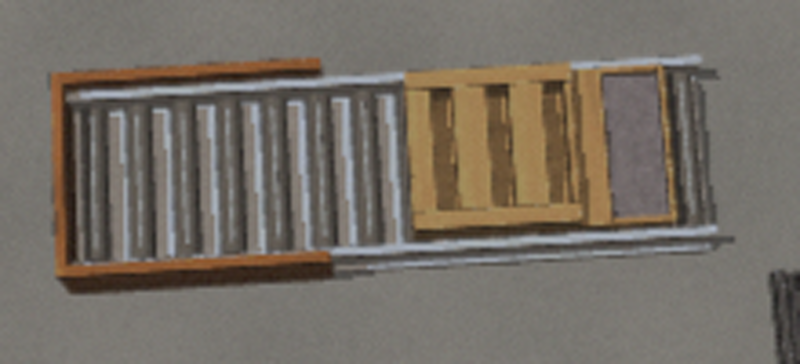

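The crop shows the caddy's slot block with corners near crop (405,73), (570,66), (412,228) and (583,222), and the tray at crop (637,143). The case came out of the stand (grip 59 N). Next I compute the caddy pose from the top view.

```bash
python3 - <<'E'
from h import *
c=cam("top"); P=np.array([(405,73),(570,66),(412,228),(583,222)])/3.636+[225,150]
X=ray(c,P,.084); print("block",X.round(4).tolist(), X.mean(0).round(4))
im=cv2.imread("pics/t2.png")
print("wall/dock corners",ray(c,np.array([(50,74),(57,275),(322,60),(333,255)])/3.636+[225,150],.076).round(4).tolist())
r,b=rect(im,(0,0,60),(180,60,150),(392,168,410,212)); 
P=np.array([(603,77),(665,68),(611,220),(675,214)])/3.636+[225,150]; T=ray(c,P,.062);print("tray",T.round(4).tolist(),T.mean(0))
ax=X.mean(0)-T.mean(0); th=np.arctan2(ax[1],ax[0]); print("caddy y angle",np.degrees(th))
o=X.mean(0); s3=o+(82-41.5)/1000*np.array([np.cos(th),np.sin(th)])
print("slot3",s3); go([*s3,.30],th)
E
```

```text
block [[0.7197, -0.0049], [0.7206, -0.1467], [0.5824, -0.0059], [0.5824, -0.1505]] [ 0.6512 -0.077 ]
wall/dock corners [[0.7333, 0.3032], [0.5541, 0.2972], [0.7369, 0.0664], [0.5632, 0.0618]]
tray [[0.7168, -0.1772], [0.7229, -0.2314], [0.5887, -0.1769], [0.592, -0.2318]] [ 0.65508946 -0.20430495]
caddy y angle 91.72817526112267
slot3 [ 0.65002748 -0.03653144]
shift [343.1 184.7  13.2] turn [ 0.00e+00  1.00e-02 -8.98e+01]
q [-0.68  0.25  1.51  0.    1.38 -0.72] tcp [ 0.477  -0.3856  0.3132] t 5.33
```

```bash
python3 -m inch '{"moves":[[43,23,0,0,0,0],[43,23,0,0,0,0],[43,23,0,0,0,0],[43,23,0,0,0,0],[43,23,0,0,0,0],[43,23,0,0,0,0],[43,23,0,0,0,0],[42,23,0,0,0,0],[0,0,0,0,0,10],[0,0,0,0,0,10],[0,0,0,0,0,10],[0,0,0,0,0,10]]}';python3 -m inch '{"moves":[[0,0,0,0,0,10],[0,0,0,0,0,10],[0,0,0,0,0,10],[0,0,0,0,0,10],[0,0,0,0,0,10],[0,0,0,0,0,0],[0,0,0,0,0,0]]}'
python3 - <<'E'
from h import *
go([.65,-.0365,.30],np.radians(91.7))
cv2.imwrite("pics/w2.png",bot.get_image("wrist"))
E
```

```text
clock: 6.82
tool_pos: [0.6484, -0.0366, 0.3109]
orientation: [-2.827, -1.367, 0.005]
ft_force: [0.5, 0.2, -1.1]
finger_gap: 0.132
grip_force: 58.8
clock: 7.7
tool_pos: [0.649, -0.0367, 0.3123]
orientation: [-3.141, -0.059, 0.003]
ft_force: [-0.8, -0.0, 0.2]
finger_gap: 0.133
grip_force: 58.8
shift [ 1.1 -0.2 12.2] turn [-0.01  0.1   0.45]
q [-0.06  0.31  1.43  0.    1.4   1.47] tcp [ 0.649  -0.0367  0.3123] t 7.7
```

View pics/w2.png

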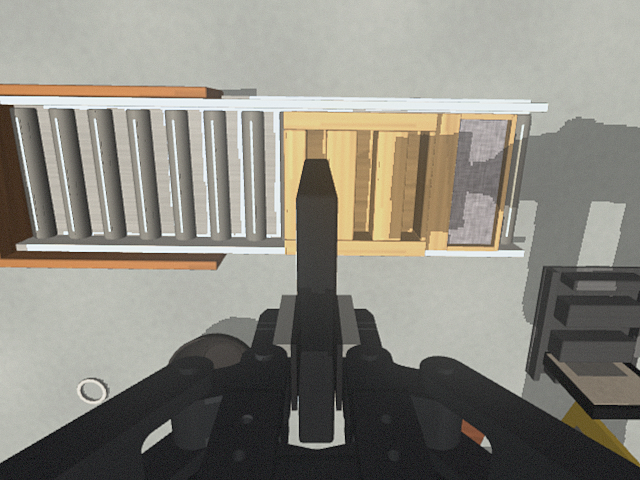

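The wrist view shows the caddy block with corners (284,113), (437,113), (286,255) and (427,255), the tray at about (480,185), and the gripped case hanging straight at column 318 above slot 3.

```bash
python3 - <<'E'
from h import *
im=cv2.imread("pics/w2.png"); c=cam("wrist")
m=cv2.inRange(cv2.cvtColor(im,cv2.COLOR_BGR2HSV),(12,70,60),(28,255,255)); m[:,540:]=0;m[:90]=0;m[300:]=0;m[:,:240]=0
for r in (118,250): print(r,np.flatnonzero(m[r])[[0,-1]],np.flatnonzero(im[r,250:460].max(1)<130)[:40]+250)
for col in (290,345,400,450): 
    k=np.flatnonzero(m[:,col]); print(col,k[[0,-1]],ray(c,[(col,k[0]),(col,k[-1])],.084).round(4).tolist())
print("lead face",ray(c,[(284.5,118),(285.5,250)],.084).round(4).tolist())
E=[(x) for x in (cv2.cvtColor(im,6)[185,340:460])]; print(E)
print("case bottom far corners",ray(c,[(306,160),(331,160)],.3123-.068).round(4).tolist())
E
```

```text
118 [283 516] [258 259 260 261 262 263 280 281 282]
250 [285 496] [297 298 299 300 301 302 303 304 305 306 307 308 309 310 311 312 313 314
 315 316 317 318 319 320 321 322 323 324 325 326 327 328 329 330 331 332
 333 334 335 336]
290 [112 254] [[0.7208, -0.0108], [0.5826, -0.0134]]
345 [112 255] [[0.7226, -0.0615], [0.5835, -0.0693]]
400 [113 255] [[0.7236, -0.1122], [0.5856, -0.1252]]
450 [114 250] [[0.7244, -0.1584], [0.5927, -0.1753]]
lead face [[0.7153, -0.0058], [0.5867, -0.0088]]
[np.uint8(201), np.uint8(198), np.uint8(199), np.uint8(200), np.uint8(202), np.uint8(203), np.uint8(203), np.uint8(204), np.uint8(203), np.uint8(201), np.uint8(200), np.uint8(198), np.uint8(201), np.uint8(201), np.uint8(168), np.uint8(129), np.uint8(142), np.uint8(143), np.uint8(143), np.uint8(139), np.uint8(140), np.uint8(139), np.uint8(143), np.uint8(142), np.uint8(141), np.uint8(142), np.uint8(139), np.uint8(135), np.uint8(166), np.uint8(205), np.uint8(156), np.uint8(97), np.uint8(106), np.uint8(111), np.uint8(103), np.uint8(161), np.uint8(213), np.uint8(211), np.uint8(208), np.uint8(210), np.uint8(
[... 544 characters left out ...]
 np.uint8(71), np.uint8(78), np.uint8(78), np.uint8(80), np.uint8(76), np.uint8(80), np.uint8(72), np.uint8(86), np.uint8(120), np.uint8(127), np.uint8(134), np.uint8(129), np.uint8(125), np.uint8(118), np.uint8(124), np.uint8(145), np.uint8(138), np.uint8(135), np.uint8(141), np.uint8(138), np.uint8(137), np.uint8(136), np.uint8(136), np.uint8(133), np.uint8(134), np.uint8(132), np.uint8(134), np.uint8(136), np.uint8(142), np.uint8(142), np.uint8(139), np.uint8(136), np.uint8(126), np.uint8(129), np.uint8(132), np.uint8(127), np.uint8(112), np.uint8(108), np.uint8(105), np.uint8(111), np.uint8(116), np.uint8(109), np.uint8(112)]
case bottom far corners [[0.6954, -0.0299], [0.6959, -0.0443]]
```

```bash
python3 - <<'E'
from h import *
im=cv2.imread("pics/w2.png"); c=cam("wrist"); g=im.max(2)
print(g[150:172,318].tolist(), "bottom",g[425:448,318].tolist())
print("slot2,1 edges",ray(c,[(354.5,185),(375,185),(403.5,185)],.084).round(4).tolist())
for r in (157.5,160): print(ray(c,(318,r),.244))
print("top near edge",ray(c,[(318,442)],.356))
E
```

```text
[168, 167, 168, 170, 170, 168, 167, 175, 142, 67, 67, 63, 75, 68, 70, 70, 70, 73, 66, 66, 67, 71] bottom [43, 46, 44, 47, 46, 47, 49, 49, 47, 42, 52, 51, 44, 46, 44, 48, 37, 76, 156, 184, 180, 177, 183]
slot2,1 edges [[0.6554, -0.0745], [0.6561, -0.0943], [0.6571, -0.1219]]
[[ 0.69704307 -0.03673918]]
[[ 0.69561386 -0.03679343]]
top near edge [[ 0.5982493  -0.03994359]]
```

```bash
python3 -c "
from h import *
go([.653,-.037,.16],np.radians(91.4))"
```

```text
shift [  4.1   0.4 152.6] turn [-0.01  0.07  0.71]
q [-0.06  0.31  1.43 -0.    1.4   1.48] tcp [ 0.6491 -0.0367  0.3126] t 7.75
```

```bash
python3 -m inch '{"moves":[[4,0,0,0,0,0.7],[0,0,40,0,0,0],[0,0,40,0,0,0],[0,0,40,0,0,0],[0,0,20,0,0,0],[0,0,12,0,0,0],[0,0,6,0,0,0],[0,0,6,0,0,0],[0,0,6,0,0,0]]}'
python3 - <<'E'
from h import *
go([.653,-.037,.118],np.radians(91.4))
cv2.imwrite("pics/w3.png",bot.get_image("wrist")[60:360,200:600])
E
```

```text
clock: 8.88
tool_pos: [0.654, -0.0367, 0.144]
orientation: [3.141, 0.034, 0.002]
ft_force: [-0.5, -0.1, -0.9]
finger_gap: 0.132
grip_force: 58.8
shift [-1.   0.3 26. ] turn [ 0.01 -0.08 -0.17]
q [-0.06  0.44  1.61 -0.    1.09  1.49] tcp [ 0.654  -0.0367  0.144 ] t 8.88
```

View pics/w3.png

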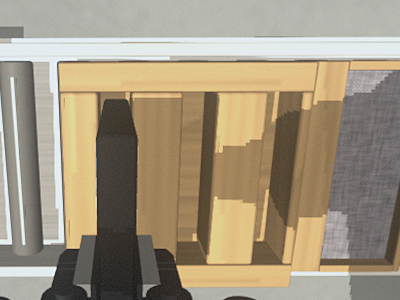

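The crop shows the case entering slot 3, with its far edge at crop (117,100) inside the slot opening. The force shows no contact, so I continue down.

```bash
python3 -m inch '{"moves":[[0,0,6,0,0,0],[0,0,6,0,0,0],[0,0,5,0,0,0],[0,0,4,0,0,0],[0,0,3,0,0,0],[0,0,0,0,0,0]]}'; 
```

```text
clock: 9.68
tool_pos: [0.6533, -0.0366, 0.1192]
orientation: [-3.141, -0.034, 0.001]
ft_force: [0.8, 0.2, -0.8]
finger_gap: 0.134
grip_force: 58.8
```

```bash
python3 -m inch '{"moves":[[0,0,2,0,0,0],[0,0,0,0,0,0]]}'; python3 -m inch '{"moves":[[0,0,0,0,0,0],[0,0,0,0,0,0],[0,0,0,0,0,0]]}' 0.4; python3 -m inch '{"moves":[[0,0,-20,0,0,0],[0,0,-30,0,0,0],[0,0,-40,0,0,0],[0,0,-50,0,0,0],[0,0,-50,0,0,0],[0,0,0,0,0,0]]}'
python3 - <<'E'
from h import *
cv2.imwrite("pics/w4.png",bot.get_image("wrist"))
go([.429,-.384,.31],np.radians(1.8+180))
E
```

```text
clock: 9.93
tool_pos: [0.6534, -0.0366, 0.1174]
orientation: [-3.141, -0.034, 0.0]
ft_force: [-0.2, -0.4, -2.1]
finger_gap: 0.13
grip_force: 58.8
clock: 10.3
tool_pos: [0.6535, -0.0366, 0.1176]
orientation: [3.141, 0.034, 0.0]
ft_force: [0.6, 0.1, 0.2]
finger_gap: 0.401
grip_force: 0.0
clock: 11.05
tool_pos: [0.6558, -0.0367, 0.3142]
orientation: [3.141, 0.034, 0.015]
ft_force: [0.1, 0.2, -0.6]
finger_gap: 0.4
grip_force: 0.0
shift [-232.9  342.4    0. ] turn [-0.22 -0.26 89.43]
q [-0.06  0.32  1.43  0.    1.4   1.49] tcp [ 0.6545 -0.0367  0.3111] t 11.1
```

View pics/w4.png

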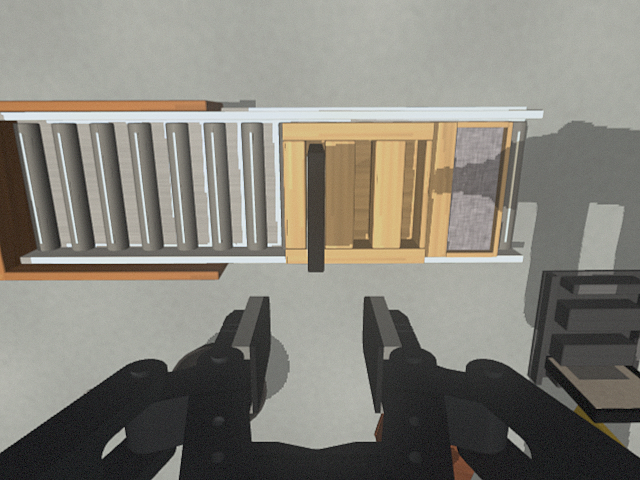

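The case stands upright in slot 3 (column 316, rows 145–270), and slots 2 and 1 are empty. Now I go back for the second case.

```bash
python3 -m inch '{"moves":[[-29,42,0,0,0,0],[-29,43,0,0,0,0],[-29,43,0,0,0,0],[-29,43,0,0,0,0],[-29,43,0,0,0,0],[-29,43,0,0,0,0],[-29,43,0,0,0,0],[-30,42,0,0,0,0],[0,0,0,0,0,-10],[0,0,0,0,0,-10],[0,0,0,0,0,-10],[0,0,0,0,0,-10]]}' 0.5;python3 -m inch '{"moves":[[0,0,0,0,0,-10],[0,0,0,0,0,-10],[0,0,0,0,0,-10],[0,0,0,0,0,-10],[0,0,0,0,0,-10],[0,0,0,0,0,-0.6],[0,0,0,0,0,0]]}'
python3 - <<'E'
from h import *
im=bot.get_image("wrist"); cv2.imwrite("pics/w5.png",im)
c=cam("wrist"); x=proj(c,[[.429,-.384,.118]])[0]; print(x)
u,v=x.astype(int); print(im[v,u-25:u+25].max(1).tolist())
for t in (56,64,70):
    r,b=rect(im,(0,0,0),(180,255,t),(u-30,v-75,u+25,v+75)); print(t,r,rectw(c,b,.118))
go([.429,-.384,.073],np.radians(1.8))
cv2.imwrite("pics/w5c.png",im[v-110:v+110,u-130:u+130])
E
```

```text
clock: 12.6
tool_pos: [0.4271, -0.3831, 0.3065]
orientation: [-2.936, -1.114, 0.001]
ft_force: [-0.1, 0.6, -0.3]
finger_gap: 0.496
grip_force: 0.0
clock: 13.48
tool_pos: [0.4275, -0.3833, 0.3071]
orientation: [-2.189, -2.252, 0.0]
ft_force: [-0.3, -0.4, -0.3]
finger_gap: 0.501
grip_force: 0.0
[317.51786442 197.8309846 ]
[189, 185, 170, 112, 120, 111, 100, 117, 122, 118, 116, 120, 121, 122, 120, 119, 103, 118, 139, 51, 54, 63, 64, 61, 64, 67, 64, 62, 62, 63, 57, 65, 58, 67, 101, 106, 121, 118, 117, 117, 123, 121, 118, 115, 121, 118, 119, 117, 115, 122]
56 ((317.5, 141.0), (6.0, 13.0), 90.0) (array([ 0.42754001, -0.33505038]), (11.062137603759766, 4.976078033447266), np.float32(1.6431407))
64 ((317.0, 195.0), (116.0, 16.0), 90.0) (array([ 0.42876587, -0.38354871]), (13.641907691955566, 103.69583892822266), np.float32(91.983986))
70 ((317.0, 195.5), (117.0, 18.0), 90.0) (array([ 0.42851962, -0.38403345]), (15.32701301574707, 104.60899353027344), np.float32(91.64277))
shift [ -0.7   1.5 234.2] turn [-0.03 -0.02 -0.15]
q [-0.73  0.18  1.6  -0.    1.35 -0.76] tcp [ 0.4276 -0.3834  0.3072] t 13.53
```

View pics/w5c.png

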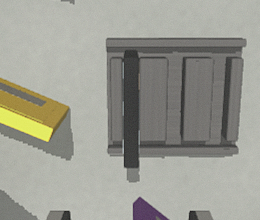

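One black case is left in the stand, at crop (132,110) and 0.4287, −0.3838 in the world. The yellow case is about 58 mm away, clear of the fingers.

```bash
python3 -m inch '{"moves":[[-1,1,0,0,0,0],[0,0,40,0,0,0],[0,0,40,0,0,0],[0,0,40,0,0,0],[0,0,20,0,0,0],[0,0,20,0,0,0],[0,0,20,0,0,0],[0,0,20,0,0,0],[0,0,20,0,0,0],[0,0,14,0,0,0]]}' 0.5;python3 -m inch '{"moves":[[0,0,0,0,0,0],[0,0,0,0,0,0],[0,0,0,0,0,0],[0,0,0,0,0,0],[0,0,0,0,0,0]]}' 0;python3 -m inch '{"moves":[[0,0,-30,0,0,0],[0,0,-40,0,0,0],[0,0,-50,0,0,0],[0,0,-50,0,0,0],[0,0,-50,0,0,0],[0,0,-20,0,0,0],[0,0,0,0,0,0]]}'
python3 - <<'E'
from h import *
# slot1 = slot3 - 96 mm along caddy y (91.4 deg)
th=np.radians(91.4); s1=np.array([.652,-.037])-.096*np.array([np.cos(th),np.sin(th)]); print(s1); go([*s1,.31],th+np.pi)
E
```

```text
clock: 14.78
tool_pos: [0.4287, -0.3844, 0.0726]
orientation: [-2.186, -2.255, 0.0]
ft_force: [-0.3, 0.2, 0.7]
finger_gap: 0.502
grip_force: 0.0
clock: 15.4
tool_pos: [0.4291, -0.3847, 0.074]
orientation: [2.185, 2.256, 0.0]
ft_force: [0.1, 0.8, 3.1]
finger_gap: 0.133
grip_force: 59.0
clock: 16.27
tool_pos: [0.4294, -0.385, 0.3151]
orientation: [2.183, 2.254, 0.0]
ft_force: [-0.3, -0.8, -1.5]
finger_gap: 0.133
grip_force: 58.8
[ 0.65434549 -0.13297134]
shift [244.8 232.8   5.1] turn [ 1.000e-02  2.100e-01 -8.957e+01]
q [-0.73  0.18  1.59  0.    1.37 -0.77] tcp [ 0.4294 -0.385   0.3151] t 16.27
```

```bash
python3 -m inch '{"moves":[[35,33,0,0,0,0],[35,33,0,0,0,0],[35,33,0,0,0,0],[35,33,0,0,0,0],[35,33,0,0,0,0],[35,34,0,0,0,0],[35,34,0,0,0,0],[0,0,0,0,0,10],[0,0,0,0,0,10],[0,0,0,0,0,10],[0,0,0,0,0,10]]}';python3 -m inch '{"moves":[[0,0,0,0,0,10],[0,0,0,0,0,10],[0,0,0,0,0,10],[0,0,0,0,0,10],[0,0,0,0,0,10],[0,0,0,0,0,0.4],[0,0,0,0,0,0]]}'
python3 - <<'E'
from h import *
go([.654,-.133,.31],np.radians(91.4))
im=bot.get_image("wrist");cv2.imwrite("pics/w6.png",im)
c=cam("wrist"); print("pred slots/lead at rim",proj(c,[[.652,-.037,.084],[.6532,-.085,.084],[.6543,-.133,.084]]).round(1).tolist())
E
```

```text
clock: 17.65
tool_pos: [0.6531, -0.1319, 0.3111]
orientation: [-2.828, -1.364, 0.004]
ft_force: [0.1, 0.1, -0.1]
finger_gap: 0.136
grip_force: 58.9
clock: 18.52
tool_pos: [0.6535, -0.1321, 0.3123]
orientation: [-3.141, -0.045, 0.002]
ft_force: [-0.4, -0.6, -0.9]
finger_gap: 0.131
grip_force: 58.9
shift [0.5 1.  2.3] turn [-0.02  0.09  0.24]
q [-0.2   0.34  1.39  0.    1.41  1.34] tcp [ 0.6535 -0.1321  0.3123] t 18.52
pred slots/lead at rim [[217.3, 189.0], [266.8, 189.1], [316.3, 189.4]]
```

View pics/w6.png

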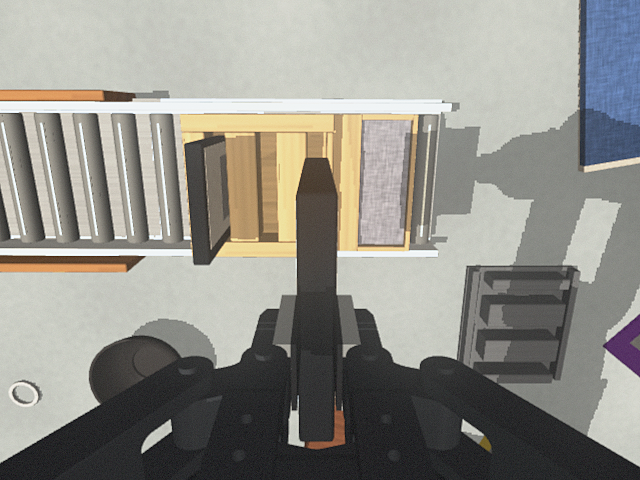

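The stand is now empty. The case hangs above slot 1 (column 318), slot 2 is visible at about column 268, and the first case stands in slot 3. I'll measure the edges of slot 2 and the case offset.

```bash
python3 - <<'E'
from h import *
im=cv2.imread("pics/w6.png"); c=cam("wrist"); g=im.max(2)
for r in (145,170,225): print(r,list(zip(range(254,284),g[r,254:284].tolist())) if r==170 else g[r,254:284].tolist())
print("right of case row145/150",[(g[r,326:345].tolist()) for r in (145,150)])
k=np.flatnonzero(g[120:200,318]<90)[0]+120; print("case far edge row",k,ray(c,[(318,k-.5)],.244))
k=np.flatnonzero(g[400:460,318]<60)[-1]+400; print("near top edge",k,ray(c,[(318,k+.5)],.356))
m=cv2.inRange(cv2.cvtColor(im,cv2.COLOR_BGR2HSV),(12,70,60),(28,255,255))
for col in (240,290):
    q=np.flatnonzero(m[100:275,col])+100; print(col,q[[0,-1]],ray(c,[(col,q[0]-.5),(col,q[-1]+.5)],.084).round(4).tolist())
E
```

```text
145 [177, 146, 101, 108, 106, 98, 140, 194, 187, 184, 185, 182, 182, 182, 184, 187, 185, 185, 182, 187, 182, 179, 218, 245, 241, 240, 240, 240, 240, 239]
170 [(254, 180), (255, 171), (256, 144), (257, 97), (258, 103), (259, 109), (260, 106), (261, 148), (262, 194), (263, 186), (264, 184), (265, 183), (266, 187), (267, 182), (268, 188), (269, 186), (270, 187), (271, 180), (272, 185), (273, 187), (274, 180), (275, 182), (276, 214), (277, 245), (278, 232), (279, 213), (280, 242), (281, 240), (282, 239), (283, 239)]
225 [186, 186, 185, 179, 143, 92, 103, 101, 108, 147, 169, 168, 167, 168, 171, 167, 170, 167, 171, 170, 167, 173, 167, 163, 210, 246, 240, 238, 239, 238]
right of case row145/150 [[159, 215, 243, 241, 241, 239, 210, 161, 186, 181, 180, 179, 180, 184, 179, 217, 244, 240, 240], [178, 232, 243, 240, 241, 239, 207, 156, 180, 180, 182, 177, 182, 180, 177, 215, 244, 240, 239]]
case far edge row 158 [[ 0.70159457 -0.13254015]]
near top edge 459 [[ 0.59417198 -0.13514284]]
240 [114 256] [[0.723, -0.0607], [0.5832, -0.0573]]
290 [114 256] [[0.7243, -0.1068], [0.5846, -0.1082]]
```

```bash
python3 -m inch '{"moves":[[3,1,0,0,0,0.2],[0,0,40,0,0,0],[0,0,40,0,0,0],[0,0,40,0,0,0],[0,0,20,0,0,0],[0,0,12,0,0,0],[0,0,6,0,0,0],[0,0,6,0,0,0],[0,0,4,0,0,0]]}'
python3 -c "
from h import *
go([.6565,-.133,.118],np.radians(91.4))"
```

```text
clock: 19.7
tool_pos: [0.6573, -0.1332, 0.146]
orientation: [3.141, 0.034, 0.002]
ft_force: [0.1, -0.3, -0.9]
finger_gap: 0.131
grip_force: 58.8
shift [-0.9 -0.2 28. ] turn [ 0.02 -0.06 -0.16]
q [-0.2   0.47  1.57 -0.    1.1   1.35] tcp [ 0.6573 -0.1332  0.146 ] t 19.7
```

```bash
python3 -m inch '{"moves":[[-1,0,5,0,0,0],[0,0,6,0,0,0],[0,0,6,0,0,0],[0,0,5,0,0,0],[0,0,4,0,0,0],[0,0,2,0,0,0],[0,0,0,0,0,0]]}'; python3 -m inch '{"moves":[[0,0,0,0,0,0],[0,0,0,0,0,0],[0,0,0,0,0,0]]}' 0.4; python3 -m inch '{"moves":[[0,0,-20,0,0,0],[0,0,-30,0,0,0],[0,0,-40,0,0,0],[0,0,-50,0,0,0],[0,0,-50,0,0,0],[0,0,0,0,0,0]]}'
python3 - <<'E'
from h import *
im=bot.get_image("top");cv2.imwrite("pics/t3.png",im)
c=cam("top"); r,b=rect(im,(5,180,120),(18,255,255),(150,200,240,320)); print(r,rectw(c,b,.024))
s=bot.get_image("side"); cs=cam("side"); r,b=rect(s,(5,180,120),(18,255,255),(200,320,300,420)); print(r,rectw(cs,b,.024))
cv2.imwrite("pics/b3.png",np.hstack([cv2.resize(im[150:300,190:440],(500,300)),s[150:450,190:490]]))
E
```

```text
clock: 20.58
tool_pos: [0.6559, -0.1331, 0.1174]
orientation: [-3.141, -0.034, 0.0]
ft_force: [-0.3, -0.3, -1.5]
finger_gap: 0.137
grip_force: 58.8
clock: 20.95
tool_pos: [0.656, -0.1331, 0.1177]
orientation: [3.141, 0.034, 0.001]
ft_force: [1.4, -0.0, -0.4]
finger_gap: 0.396
grip_force: 0.0
clock: 21.7
tool_pos: [0.6583, -0.1336, 0.3144]
orientation: [3.139, 0.034, 0.015]
ft_force: [-0.4, 0.6, -0.1]
finger_gap: 0.403
grip_force: 0.0
((196.11965942382812, 244.5377655029297), (10.288653373718262, 36.888587951660156), 17.52556800842285) (array([0.50951178, 0.4485318 ]), (33.38235855102539, 116.91380310058594), np.float32(163.2947))
((230.81033325195312, 371.7241516113281), (55.60975646972656, 20.8463191986084), 40.23636245727539) (array([0.50215582, 0.45678241]), (39.940277099609375, 123.70985412597656), np.float32(163.48573))
```

View pics/b3.png

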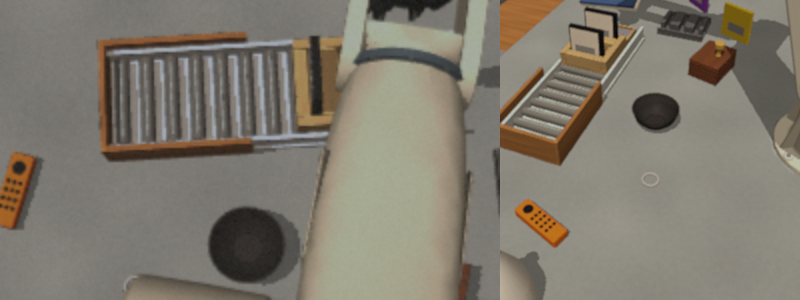

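Both cases now stand in the caddy. The remote has been knocked aside: it is now at about (196,244) in the top view, or world (0.505, 0.452). The bystanders have not moved. I'll go over the remote.

```bash
python3 -c "
from h import *
go([.505,.452,.24],np.radians(73.4+180))"
```

```text
shift [-138.6 -588.3   68.4] turn [ 1.000e-02 -1.100e-01  1.783e+01]
q [-0.2   0.34  1.39 -0.    1.4   1.35] tcp [ 0.656  -0.1332  0.309 ] t 21.8
```

```bash
python3 -m inch '{"moves":[[-12,-49,0,0,0,0],[-12,-49,0,0,0,0],[-12,-49,0,0,0,0],[-12,-49,0,0,0,0],[-12,-49,0,0,0,0],[-12,-49,0,0,0,0],[-12,-49,0,0,0,0],[-11,-49,0,0,0,0],[-11,-49,0,0,0,0],[-11,-49,0,0,0,0],[-11,-49,0,0,0,0],[-12,-49,0,0,0,0]]}' 0.8;python3 -m inch '{"moves":[[0,0,30,0,0,9],[0,0,30,0,0,9],[0,0,0,0,0,0],[0,0,0,0,0,0]]}'
python3 - <<'E'
from h import *
im=bot.get_image("wrist");cv2.imwrite("pics/w7.png",im); c=cam("wrist")
r,b=rect(im,(3,150,120),(18,255,255),(0,0,640,480)); print(r); p,s,a=rectw(c,b,.024); print(p,s,a)
go([*p,.013],np.radians(a-90+180))
E
```

```text
clock: 23.3
tool_pos: [0.5021, 0.4527, 0.306]
orientation: [3.14, 0.034, -0.003]
ft_force: [-0.4, 0.4, -0.5]
finger_gap: 0.799
grip_force: 0.0
clock: 23.8
tool_pos: [0.5035, 0.4517, 0.248]
orientation: [3.109, -0.453, -0.0]
ft_force: [0.1, 0.3, 0.1]
finger_gap: 0.798
grip_force: 0.0
((317.5, 181.5), (121.0, 39.0), 90.0)
[0.51028555 0.4484635 ] (36.58061218261719, 116.31202697753906) 163.3195
shift [  7.1   1.7 235.7] turn [-0.06 -0.04  0.06]
q [0.73 0.39 1.45 0.   1.3  2.59] tcp [0.5038 0.452  0.2487] t 23.85
```

View pics/w7.png

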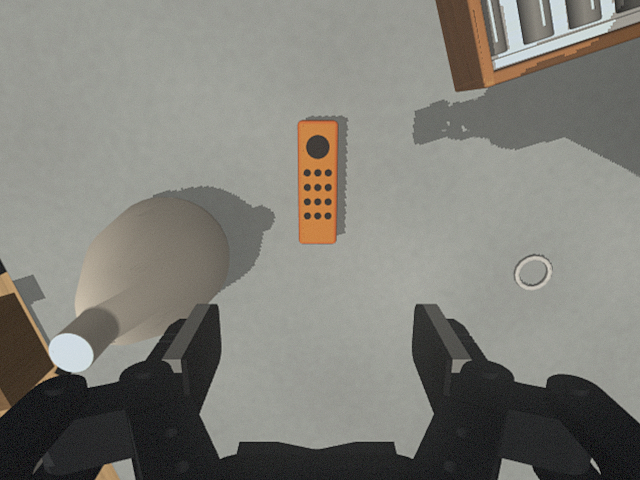

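The remote lies buttons up at (318,181). The lamp's neck top is at (70,352) and its body spans columns 78–230. I check the lamp clearance before going down.

```bash
python3 - <<'E'
from h import *
c=cam("wrist"); ct=cam("top"); s=bot.observe()
print("lamp top w",ray(c,(70,352),.2),"top-cam",ray(ct,(123,246),.2))
R=Ro.from_rotvec(s["orientation"]).as_matrix()
for p in (ray(c,(70,352),.2)[0],ray(ct,(123,246),.2)[0]): print("rel remote in tool axes mm",(R.T@np.array([*(p-[.5103,.4485]),0])*1000).round(0))
print("lamp right edge low",ray(c,(229,250),.06))
E
```

```text
lamp top w [[0.4823978 0.614985 ]] top-cam [[0.47854887 0.6117936 ]]
rel remote in tool axes mm [ -74. -152.    0.]
rel remote in tool axes mm [ -77. -147.    0.]
lamp right edge low [[0.4809465 0.5413968]]
```

```bash
python3 -m inch '{"moves":[[7,2,0,0,0,0],[0,0,45,0,0,0],[0,0,45,0,0,0],[0,0,45,0,0,0],[0,0,30,0,0,0],[0,0,25,0,0,0],[0,0,20,0,0,0],[0,0,15,0,0,0],[0,0,7,0,0,0],[0,0,0,0,0,0]]}' 0.8
python3 -c "
from h import *
go([.5103,.4485,.012],np.radians(73.4+180))"
```

```text
clock: 25.1
tool_pos: [0.5095, 0.4478, 0.0155]
orientation: [3.108, -0.458, -0.0]
ft_force: [-0.5, -0.0, -0.0]
finger_gap: 0.802
grip_force: 0.0
shift [ 0.6 -0.9  3.5] turn [ 0.    0.   -0.16]
q [0.72 0.62 1.63 0.   0.89 2.58] tcp [0.5095 0.4478 0.0155] t 25.1
```

```bash
python3 -m inch '{"moves":[[0,-1,4,0,0,0],[0,0,0,0,0,0]]}';python3 -m inch '{"moves":[[0,0,0,0,0,0],[0,0,0,0,0,0],[0,0,0,0,0,0],[0,0,0,0,0,0],[0,0,0,0,0,0]]}' 0.2;python3 -m inch '{"moves":[[0,0,-10,0,0,0],[0,0,-30,0,0,0],[0,0,-45,0,0,0],[0,0,-50,0,0,0],[0,0,-50,0,0,0],[0,0,-50,0,0,0],[0,0,-50,0,0,0],[0,0,0,0,0,0]]}'
python3 - <<'E'
from h import *
th=np.radians(91.4); t=np.array([.652,-.037])-(.082+.0855)*np.array([np.cos(th),np.sin(th)]); print("tray",t); go([*t,.29],th+np.pi)
cv2.imwrite("pics/w8.png",bot.get_image("wrist"))
E
```

```text
clock: 25.35
tool_pos: [0.5099, 0.449, 0.0118]
orientation: [-3.108, 0.458, -0.001]
ft_force: [0.3, -0.3, 0.1]
finger_gap: 0.806
grip_force: 0.0
clock: 25.98
tool_pos: [0.5098, 0.4488, 0.0115]
orientation: [-3.108, 0.458, -0.0]
ft_force: [-0.4, -0.8, -0.5]
finger_gap: 0.198
grip_force: 0.0
clock: 26.98
tool_pos: [0.5115, 0.4502, 0.3026]
orientation: [-3.101, 0.457, -0.009]
ft_force: [1.2, -0.2, -0.5]
finger_gap: 0.202
grip_force: 0.0
tray [ 0.65609239 -0.20445   ]
shift [327.3 585.2   9.7] turn [ -0.39  -0.34 -18.17]
q [0.72 0.36 1.38 0.   1.39 2.58] tcp [0.5115 0.4502 0.3026] t 26.98
```

View pics/w8.png

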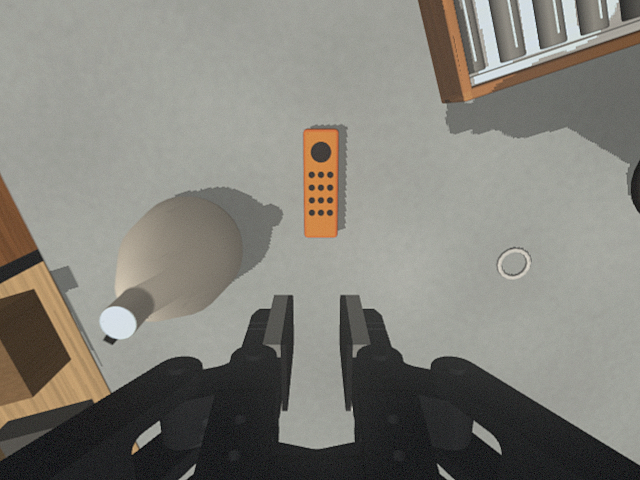

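The fingers closed above the remote, which still lies at (321,183) and was not moved. The picture shows where the tips really are, so I check them against the TCP.

```bash
python3 - <<'E'
from h import *
c=bot.camera_info("wrist"); M=np.linalg.inv(c["mount"])
def pt(p):
    q=M@np.array([*p,1]); return np.round([c["cx"]+c["fx"]*q[0]/q[2],c["cy"]+c["fy"]*q[1]/q[2]],0)
for z in (0,-.005,-.01,-.015,-.019,-.03): print(z,"gap.2:",pt((.011,.0085,z)),pt((0.011,-.0085,z)),"gap.8:",pt((.011,.034,z)),pt((.011,-.034,z)))
im=cv2.imread("pics/w8.png"); w=cam("wrist")
r,b=rect(im,(3,150,120),(18,255,255),(250,50,400,300)); p,s,a=rectw(w,b,.024);print(p,s,a); go([*p,.003],np.radians(a-90+180))
E
```

```text
0 gap.2: [334. 257.] [296. 257.] gap.8: [391. 257.] [239. 257.]
-0.005 gap.2: [334. 261.] [296. 261.] gap.8: [393. 261.] [237. 261.]
-0.01 gap.2: [335. 265.] [295. 265.] gap.8: [395. 265.] [235. 265.]
-0.015 gap.2: [335. 269.] [294. 269.] gap.8: [397. 269.] [233. 269.]
-0.019 gap.2: [336. 273.] [294. 273.] gap.8: [399. 273.] [231. 273.]
-0.03 gap.2: [337. 283.] [293. 283.] gap.8: [404. 283.] [226. 283.]
[0.50810077 0.44550662] (36.015357971191406, 115.8156509399414) 163.22626
shift [ -1.9   5.6 296.5] turn [-0.23 -0.14  0.  ]
q [0.72 0.36 1.38 0.   1.39 2.58] tcp [0.5104 0.4494 0.2995] t 27.02
```

The pixel rows and finger spacing (about row 295 in every view, where the TCP end would be at about row 257) both put the real fingertips about 35–40 mm behind the reported TCP. That explains the miss. I'll re-measure the settled remote, then go down in small force-checked steps until the tips touch the surface.

```bash
python3 -m inch '{"moves":[[0,0,30,0,0,0],[0,0,20,0,0,0],[0,0,0,0,0,0],[0,0,0,0,0,0],[0,0,0,0,0,0]]}' 0.6
python3 - <<'E'
from h import *
im=bot.get_image("wrist");cv2.imwrite("pics/w9.png",im); w=cam("wrist")
r,b=rect(im,(3,150,120),(18,255,255),(200,50,450,300)); p,s,a=rectw(w,b,.024);print(p,s,a); go([*p,.02],np.radians(a-90+180))
# finger gap edges: dark pixels per row near centre
g=im.max(2)
for row in (275,285,290,295,300,305,310,320):
    k=np.flatnonzero(g[row,180:460]<75)+180; print(row,k[k<317][-1:],k[k>317][:1])
E
```

```text
clock: 27.65
tool_pos: [0.5102, 0.4491, 0.2475]
orientation: [-3.107, 0.458, -0.001]
ft_force: [0.1, 0.7, 0.4]
finger_gap: 0.6
grip_force: 0.0
[0.50947104 0.44785999] (36.5153694152832, 117.29094696044922) 163.4479
shift [ -0.5   1.6 227.5] turn [-0.07 -0.04 -0.22]
q [0.72 0.4  1.45 0.   1.3  2.58] tcp [0.5101 0.4491 0.2475] t 27.7
275 [] []
285 [] []
290 [] []
295 [] []
300 [243] [389]
305 [244] [389]
310 [244] [388]
320 [245] [388]
```

```bash
python3 -m inch '{"moves":[[0,1,0,0,0,0],[0,0,45,0,0,0],[0,0,45,0,0,0],[0,0,45,0,0,0],[0,0,40,0,0,0],[0,0,25,0,0,0],[0,0,15,0,0,0],[0,0,10,0,0,0],[0,0,0,0,0,0]]}'; python3 -m inch '{"moves":[[0,0,5,0,0,0],[0,0,5,0,0,0],[0,0,5,0,0,0],[0,0,0,0,0,0]]}'; python3 -c "
from h import *
go([.5095,.4480,0],np.radians(73.4+180))"
```

```text
clock: 28.82
tool_pos: [0.5095, 0.4478, 0.0215]
orientation: [3.108, -0.458, -0.0]
ft_force: [0.5, 0.5, -0.1]
finger_gap: 0.6
grip_force: 0.0
clock: 29.32
tool_pos: [0.5091, 0.4475, 0.006]
orientation: [3.107, -0.458, -0.001]
ft_force: [0.1, -0.1, -0.1]
finger_gap: 0.602
grip_force: 0.0
shift [ 0.2 -0.5  6. ] turn [ 0.04  0.02 -0.17]
q [0.72 0.64 1.63 0.   0.87 2.58] tcp [0.5091 0.4475 0.006 ] t 29.32
```

```bash
for i in 1; do python3 -m inch '{"moves":[[0,0,4,0,0,0],[0,0,4,0,0,0],[0,0,0,0,0,0]]}' | grep -E "tool_pos|ft_f"; done; python3 -m inch '{"moves":[[0,0,4,0,0,0],[0,0,0,0,0,0]]}'| grep -E "tool_pos|ft_f"; python3 -m inch '{"moves":[[0,0,3,0,0,0],[0,0,0,0,0,0]]}'| grep -E "tool_pos|ft_f"; python3 -m inch '{"moves":[[0,0,3,0,0,0],[0,0,0,0,0,0]]}'| grep -E "tool_pos|ft_f"
```

```text
tool_pos: [0.5092, 0.4476, -0.002]
ft_force: [-0.7, -0.6, 0.6]
tool_pos: [0.5093, 0.4476, -0.0059]
ft_force: [-0.6, 0.0, 1.0]
tool_pos: [0.5093, 0.4477, -0.0087]
ft_force: [0.1, 0.4, 0.2]
tool_pos: [0.5093, 0.4477, -0.0118]
ft_force: [0.1, 0.4, 0.1]
```

```bash
m(){ grep -E "tool_pos|ft_f" | tr '\n' ' '; echo; }; python3 -m inch '{"moves":[[0,0,4,0,0,0],[0,0,0,0,0,0]]}'|m; python3 -m inch '{"moves":[[0,0,4,0,0,0],[0,0,0,0,0,0]]}'|m; python3 -m inch '{"moves":[[0,0,3,0,0,0],[0,0,0,0,0,0]]}'|m; python3 -m inch '{"moves":[[0,0,2,0,0,0],[0,0,0,0,0,0]]}'|m;  python3 -c "
from h import *
g=bot.get_image('wrist').max(2)
for row in range(265,320,6):
    k=np.flatnonzero(g[row,180:460]<75)+180; print(row,k[k<317][-1:],k[k>317][:1])"
```

```text
tool_pos: [0.5092, 0.4476, -0.0159] ft_force: [0.3, 0.5, -0.2] 
tool_pos: [0.5092, 0.4476, -0.0199] ft_force: [-0.3, 0.2, -0.4] 
tool_pos: [0.5093, 0.4477, -0.0228] ft_force: [-1.3, -0.2, -0.2] 
tool_pos: [0.5094, 0.4477, -0.0247] ft_force: [-0.8, -0.3, -0.2] 
265 [316] [318]
271 [] []
277 [] []
283 [] []
289 [] []
295 [316] [318]
301 [316] [318]
307 [316] [318]
313 [244] [388]
319 [244] [388]
```

```bash
m(){ grep -E "tool_pos|ft_f" | tr '\n' ' '; echo; }; python3 -m inch '{"moves":[[0,0,3,0,0,0],[0,0,0,0,0,0]]}'|m; python3 -m inch '{"moves":[[0,0,3,0,0,0],[0,0,0,0,0,0]]}'|m; python3 -m inch '{"moves":[[0,0,2,0,0,0],[0,0,0,0,0,0]]}'|m; python3 -m inch '{"moves":[[0,0,2,0,0,0],[0,0,0,0,0,0]]}'|m
```

```text
tool_pos: [0.5093, 0.4476, -0.0278] ft_force: [-0.4, 0.1, -0.9] 
tool_pos: [0.5092, 0.4476, -0.0309] ft_force: [-0.1, -0.0, 0.9] 
tool_pos: [0.5093, 0.4477, -0.0327] ft_force: [-0.4, 0.1, 0.8] 
tool_pos: [0.5094, 0.4477, -0.0347] ft_force: [-0.2, 0.6, 0.1]
```

```bash
m(){ grep -E "tool_pos|ft_f" | tr '\n' ' '; echo; }; python3 -m inch '{"moves":[[0,0,2,0,0,0],[0,0,0,0,0,0]]}'|m; python3 -m inch '{"moves":[[0,0,2,0,0,0],[0,0,0,0,0,0]]}'|m; python3 -m inch '{"moves":[[0,0,2,0,0,0],[0,0,0,0,0,0]]}'|m
```

```text
tool_pos: [0.5093, 0.4477, -0.0367] ft_force: [-0.2, 0.4, 0.1] 
tool_pos: [0.5093, 0.4477, -0.0387] ft_force: [0.0, 0.1, -0.3] 
tool_pos: [0.5093, 0.4477, -0.0407] ft_force: [-0.4, 0.0, 0.2]
```

```bash
m(){ grep -E "tool_pos|ft_f" | tr '\n' ' '; echo; }; python3 -m inch '{"moves":[[0,0,2,0,0,0],[0,0,0,0,0,0]]}'|m; python3 -m inch '{"moves":[[0,0,1.5,0,0,0],[0,0,0,0,0,0]]}'|m; python3 -m inch '{"moves":[[0,0,1.5,0,0,0],[0,0,0,0,0,0]]}'|m
```

```text
tool_pos: [0.5096, 0.4479, -0.042] ft_force: [-1.2, -0.9, 5.4] 
tool_pos: [0.5096, 0.448, -0.042] ft_force: [-5.4, -3.7, 18.5] 
tool_pos: [0.5097, 0.448, -0.0421] ft_force: [-8.3, -6.9, 31.6]
```

The tips touch the surface at TCP z = −0.0418 with opening 0.6. I raise them to 14 mm above the surface and grip.

```bash
m(){ grep -E "tool_pos|ft_f|grip|gap" | tr '\n' ' '; echo; }; python3 -m inch '{"moves":[[0,0,-10,0,0,0],[0,0,-9,0,0,0],[0,0,0,0,0,0]]}'|m; python3 -m inch '{"moves":[[0,0,0,0,0,0],[0,0,0,0,0,0],[0,0,0,0,0,0],[0,0,0,0,0,0],[0,0,0,0,0,0]]}' 0.1|m
```

```text
tool_pos: [0.5099, 0.4482, -0.0258] ft_force: [0.2, -0.3, 0.7] finger_gap: 0.596 grip_force: 0.0 
tool_pos: [0.5096, 0.4479, -0.0264] ft_force: [0.6, -0.9, 6.2] finger_gap: 0.424 grip_force: 61.1
```

```bash
python3 -m inch '{"moves":[[0,0,-10,0,0,0],[0,0,-25,0,0,0],[0,0,-40,0,0,0],[0,0,-50,0,0,0],[0,0,-50,0,0,0],[0,0,-50,0,0,0],[0,0,-45,0,0,0],[0,0,0,0,0,0],[0,0,0,0,0,0]]}'
python3 - <<'E'
from h import *
im=bot.get_image("wrist");cv2.imwrite("pics/w10.png",im); w=cam("wrist"); s=bot.observe()
r,b=rect(im,(3,150,90),(18,255,255),(150,50,500,420)); print(r)
k=b.reshape(-1,2); print("far row",k[:,1].min(),"cols",k[k[:,1]<k[:,1].min()+6][:,0].min(),k[k[:,1]<k[:,1].min()+6][:,0].max())
z=s["tool_pos"][2]+.0264+.024; tip=k[k[:,1].argmin()]
R=Ro.from_rotvec(s["orientation"]).as_matrix(); q=ray(w,[tip],z)[0]; print("far end in tool mm",R.T@np.array([*(q-s["tool_pos"][:2]),0])*1000)
th=np.radians(91.4); t=np.array([.652,-.037])-(.082+.0855)*np.array([np.cos(th),np.sin(th)]); go([*t,.24],th+np.pi)
E
```

```text
clock: 36.12
tool_pos: [0.5089, 0.4474, 0.2427]
orientation: [3.107, -0.458, -0.001]
ft_force: [0.7, -0.0, -1.5]
finger_gap: 0.423
grip_force: 60.3
((316.0, 288.5), (261.0, 118.0), 90.0)
far row 158 cols 265 370
far end in tool mm [ 60.42631099 -14.16089752  -0.11789516]
shift [329.2 581.3   2.7] turn [  0.11   0.1  -18.17]
q [0.72 0.4  1.46 0.   1.29 2.58] tcp [0.5086 0.4471 0.2419] t 36.17
```

```bash
python3 -m inch '{"moves":[[25,44,0,0,0,0],[25,44,0,0,0,0],[25,44,0,0,0,0],[25,44,0,0,0,0],[25,44,0,0,0,0],[25,44,0,0,0,0],[25,44,0,0,0,0],[25,44,0,0,0,0],[25,44,0,0,0,0],[25,44,0,0,0,0],[25,44,0,0,0,0],[25,44,0,0,0,0]]}'; python3 -m inch '{"moves":[[15,27,0,0,0,0],[14,26,0,0,0,0],[0,0,0,0,0,-9],[0,0,0,0,0,-9.2],[0,0,0,0,0,0],[0,0,0,0,0,0]]}'
python3 - <<'E'
from h import *
im=bot.get_image("wrist");cv2.imwrite("pics/w11.png",im); w=cam("wrist")
th=np.radians(91.4); t=np.array([.652,-.037])-(.082+.0855)*np.array([np.cos(th),np.sin(th)]); go([*t,.24],th+np.pi)
# wood blob: rear edge of the lip (z .064) and lead face (z .084)
m=cv2.inRange(cv2.cvtColor(im,cv2.COLOR_BGR2HSV),(14,70,60),(28,255,255))
for r in (110,115,120,125,130):
    k=np.flatnonzero(m[r,100:520])+100
    if len(k): print(r,k[[0,-1]],"lead",ray(w,(k[0]-.5,r),.084).round(4),"rear",ray(w,(k[-1]+.5,r),.064).round(4), "runs",(k[1:][np.diff(k)>3]).tolist(),(k[:-1][np.diff(k)>3]).tolist())
E
```

```text
clock: 37.67
tool_pos: [0.6435, -0.1457, 0.2414]
orientation: [-3.108, 0.458, 0.005]
ft_force: [0.6, -0.3, -0.5]
finger_gap: 0.421
grip_force: 60.4
clock: 38.42
tool_pos: [0.6564, -0.2032, 0.2424]
orientation: [-3.141, -0.034, 0.003]
ft_force: [-0.1, -0.1, -1.0]
finger_gap: 0.427
grip_force: 60.4
shift [-0.4  1.3  2.7] turn [-0.02  0.07 -0.12]
q [-0.3   0.41  1.43 -0.    1.3   1.25] tcp [ 0.6565 -0.2032  0.2427] t 38.48
120 [100 349] lead [[ 0.7198 -0.0361]] rear [[ 0.7237 -0.2296]] runs [248] [244]
125 [100 349] lead [[ 0.7161 -0.0356]] rear [[ 0.7197 -0.2298]] runs [248, 344] [244, 282]
130 [100 349] lead [[ 0.7123 -0.0351]] rear [[ 0.7158 -0.2299]] runs [344] [282]
```

```bash
python3 - <<'E'
from h import *
w=cam("wrist"); e=ray(w,[(282.5,130),(343.5,130)],.064); print(e.round(4), e.mean(0).round(4))
m=e.mean(0); th=np.radians(1.4); x=.656; print("tray centre y at x=.656:",m[1]-(m[0]-x)*np.tan(th))
im=cv2.imread("pics/w11.png"); h=cv2.cvtColor(im,cv2.COLOR_BGR2HSV); 
for c in (262,270,346): 
    k=np.flatnonzero(cv2.inRange(h,(14,70,60),(28,255,255))[100:300,c])+100; print(c,k[[0,-1]],ray(w,[(c,k[0]-.5),(c,k[-1]+.5)],.064).round(4).tolist())
go([.656,-.2045,.05],np.radians(271.4))
E
```

```text
[[ 0.7146 -0.1751]
 [ 0.7157 -0.225 ]] [ 0.7151 -0.2   ]
tray centre y at x=.656: -0.20149203598785476
262 [116 254] [[0.7256, -0.1585], [0.6064, -0.1567]]
270 [116 292] [[0.7257, -0.1649], [0.5697, -0.1635]]
346 [116 282] [[0.7271, -0.2266], [0.5812, -0.2328]]
shift [ -0.3   1.4 192.7] turn [-0.02  0.07 -0.12]
q [-0.3   0.41  1.43 -0.    1.3   1.25] tcp [ 0.6565 -0.2032  0.2427] t 38.48
```

```bash
python3 -m inch '{"moves":[[0,-1.4,0,0,0,0],[0,0,40,0,0,0],[0,0,40,0,0,0],[0,0,40,0,0,0],[0,0,30,0,0,0],[0,0,25,0,0,0],[0,0,15,0,0,0],[0,0,10,0,0,0],[0,0,6,0,0,0],[0,0,0,0,0,0]]}'; python3 -c "
from h import *
go([.6565,-.2018,.029],np.radians(271.4))"
```

```text
clock: 39.72
tool_pos: [0.6569, -0.2021, 0.0377]
orientation: [3.141, 0.039, 0.0]
ft_force: [-0.8, -0.0, -1.0]
finger_gap: 0.429
grip_force: 60.4
shift [-0.4 -0.3  8.7] turn [ 0.   -0.01  0.02]
q [-0.3   0.61  1.6  -0.    0.93  1.25] tcp [ 0.6569 -0.2021  0.0377] t 39.73
```

```bash
m(){ grep -E "tool_pos|ft_f|grip|gap" | tr '\n' ' '; echo; }; python3 -m inch '{"moves":[[0,0,4,0,0,0],[0,0,3,0,0,0],[0,0,0,0,0,0]]}'|m; python3 -m inch '{"moves":[[0,0,1.5,0,0,0],[0,0,0,0,0,0]]}'|m
```

```text
tool_pos: [0.6567, -0.202, 0.0303] ft_force: [-0.8, -0.3, -0.5] finger_gap: 0.428 grip_force: 60.4 
tool_pos: [0.6568, -0.202, 0.0289] ft_force: [0.4, -0.5, -0.9] finger_gap: 0.425 grip_force: 60.4
```

Release, rise and check.

```bash
m(){ grep -E "tool_pos|ft_f|grip|gap" | tr '\n' ' '; echo; }; python3 -m inch '{"moves":[[0,0,0,0,0,0],[0,0,0,0,0,0],[0,0,0,0,0,0]]}' 0.6|m; python3 -m inch '{"moves":[[0,0,-15,0,0,0],[0,0,-30,0,0,0],[0,0,-45,0,0,0],[0,0,-50,0,0,0],[0,0,-50,0,0,0],[0,0,-20,0,0,0],[0,0,0,0,0,0],[0,0,0,0,0,0]]}'|m
python3 - <<'E'
from h import *
im=bot.get_image("wrist");cv2.imwrite("pics/w12.png",im); w=cam("wrist")
r,b=rect(im,(3,150,90),(13,255,255),(200,80,450,300)); print(r); print("remote",rectw(w,b,.078))
m=cv2.inRange(cv2.cvtColor(im,cv2.COLOR_BGR2HSV),(14,70,60),(28,255,255))
for c in (300,305,310,330,335): 
    k=np.flatnonzero(m[100:300,c])+100
    if len(k): print(c,k[[0,-1]],ray(w,[(c,k[0]-.5),(c,k[-1]+.5)],.064).round(4).tolist())
for r in (120,125,130):
    k=np.flatnonzero(m[r,100:520])+100
    if len(k): print(r,"rear",ray(w,(k[-1]+.5,r),.064).round(4))
s=bot.get_image("side"); cv2.imwrite("pics/final1.png",np.hstack([im[60:360,100:500],cv2.resize(s[150:300,220:420],(400,300))]))
E
```

```text
tool_pos: [0.6569, -0.2021, 0.0291] ft_force: [-0.8, -0.0, 0.3] finger_gap: 0.595 grip_force: 0.0 
tool_pos: [0.6558, -0.2017, 0.2371] ft_force: [0.1, 0.6, -0.1] finger_gap: 0.602 grip_force: 0.0 
((317.0, 200.0), (142.0, 46.0), 90.0)
remote (array([ 0.65690234, -0.20260132]), (117.37338256835938, 36.79481506347656), np.float32(1.425834))
300 [115 277] [[0.7258, -0.1877], [0.5862, -0.1896]]
305 [115 277] [[0.7259, -0.1917], [0.5863, -0.1941]]
310 [115 277] [[0.726, -0.1956], [0.5864, -0.1985]]
330 [115 277] [[0.7264, -0.2116], [0.5869, -0.2164]]
335 [115 277] [[0.7265, -0.2156], [0.587, -0.2208]]
120 rear [[ 0.7227 -0.2297]]
125 rear [[ 0.7188 -0.2299]]
130 rear [[ 0.7149 -0.2301]]
```

View pics/final1.png

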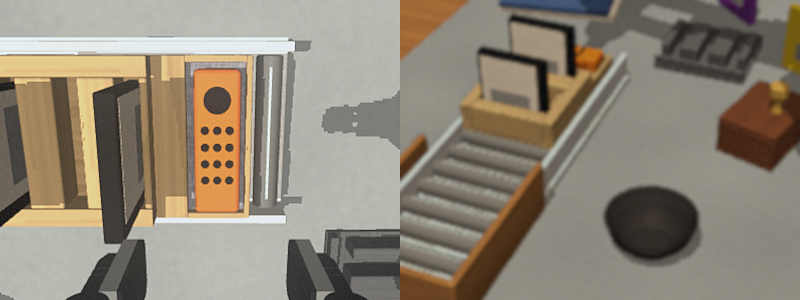

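All 14 views are used. The wrist half shows the remote flat and buttons up in the tray at (217,140). It measures within 1 mm of the tray centre, and both cases are upright. Next I turn the closed gripper 90° and bring it down behind the rear lip.

```bash
m(){ grep -E "tool_pos|ft_f|grip|gap" | tr '\n' ' '; echo; }; python3 -m inch '{"moves":[[0,0,0,0,0,-10],[0,0,0,0,0,-10],[0,0,0,0,0,-10],[0,0,0,0,0,-10],[0,0,0,0,0,-10],[0,0,0,0,0,-10],[0,0,0,0,0,-10],[0,0,0,0,0,-10],[0,0,0,0,0,-10],[0,0,0,0,0,0]]}' 0|m; python3 -c "
from h import *
go([.657,-.255,.01],np.radians(1.4))"
```

```text
tool_pos: [0.6562, -0.2018, 0.2374] ft_force: [-0.4, -0.3, -0.5] finger_gap: 0.006 grip_force: 0.0 
shift [-53.3   0.  227.4] turn [-0.12 -0.04 -0.04]
q [-0.3   0.42  1.44  0.    1.29 -0.32] tcp [ 0.6562 -0.2018  0.2374] t 43.08
```

```bash
m(){ grep -E "tool_pos|ft_f|grip|gap" | tr '\n' ' '; echo; }; python3 -m inch '{"moves":[[-30,0,0,0,0,0],[-24,0,0,0,0,0],[0,0,45,0,0,0],[0,0,45,0,0,0],[0,0,45,0,0,0],[0,0,40,0,0,0],[0,0,25,0,0,0],[0,0,15,0,0,0],[0,0,0,0,0,0]]}'|m;  python3 -m inch '{"moves":[[0,0,6,0,0,0],[0,0,4,0,0,0],[0,0,0,0,0,0]]}'|m; python3 -m inch '{"moves":[[4,0,0,0,0,0],[4,0,0,0,0,0],[3,0,0,0,0,0],[0,0,0,0,0,0]]}'|m;python3 -c "
from h import *
go([.657,-.243,.01],np.radians(1.4))"
```

```text
tool_pos: [0.6574, -0.256, 0.0229] ft_force: [0.2, -0.2, -1.1] finger_gap: 0.001 grip_force: 0.0 
tool_pos: [0.6582, -0.256, 0.0142] ft_force: [-0.2, 0.8, 0.3] finger_gap: 0.003 grip_force: 0.0 
tool_pos: [0.6579, -0.2446, 0.014] ft_force: [-0.4, -1.7, 0.2] finger_gap: 0.005 grip_force: 0.0 
shift [ 1.7 -0.8  4. ] turn [-0.   -0.    0.05]
q [-0.36  0.66  1.57  0.    0.91 -0.38] tcp [ 0.6579 -0.2446  0.014 ] t 45.08
```

```bash
m(){ grep -E "tool_pos|ft_f|grip|gap" | tr '\n' ' '; echo; }; python3 -m inch '{"moves":[[1,-1,2,0,0,0],[2,0,0,0,0,0],[3,0,0,0,0,0],[4,0,0,0,0,0],[5,0,0,0,0,0],[6,0,0,0,0,0],[7,0,0,0,0,0],[8,0,0,0,0,0],[8,0,0,0,0,0],[8,0,0,0,0,0],[8,0,0,0,0,0],[8,0,0,0,0,0]]}'|m;python3 -m inch '{"moves":[[8,0,0,0,0,0],[8,0,0,0,0,0],[8,0,0,0,0,0],[8,0,0,0,0,0],[8,0,0,0,0,0],[8,0,0,0,0,0],[8,0,0,0,0,0],[8,0,0,0,0,0],[8,0,0,0,0,0],[8,0,0,0,0,0],[8,0,0,0,0,0],[8,0,0,0,0,0]]}'|m; python3 -c "
from h import *
go([.650,.04,.014],np.radians(1.4))"
```

```text
tool_pos: [0.6551, -0.1765, 0.012] ft_force: [-0.9, -2.3, -1.3] finger_gap: -0.003 grip_force: 1.0 
tool_pos: [0.6528, -0.0806, 0.012] ft_force: [0.4, -2.6, -2.0] finger_gap: 0.001 grip_force: 1.2 
shift [120.6   0.2  -2. ] turn [0.   0.   0.03]
q [-0.13  0.6   1.68 -0.    0.86 -0.15] tcp [ 0.6528 -0.0806  0.012 ] t 48.08
```

```bash
m(){ grep -E "tool_pos|ft_f|grip|gap" | tr '\n' ' '; echo; }; python3 -m inch '{"moves":[[8,0,0,0,0,0],[8,0,0,0,0,0],[8,0,0,0,0,0],[8,0,0,0,0,0],[8,0,0,0,0,0],[8,0,0,0,0,0],[8,0,0,0,0,0],[8,0,0,0,0,0],[8,0,0,0,0,0],[8,0,0,0,0,0],[8,0,0,0,0,0],[8,0,0,0,0,0]]}'|m;python3 -m inch '{"moves":[[4,0,0,0,0,0],[3,0,0,0,0,0],[3,0,0,0,0,0],[3,0,0,0,0,0],[3,0,0,0,0,0],[3,0,0,0,0,0]]}'|m;python3 -m inch '{"moves":[[3,0,0,0,0,0],[2,0,0,0,0,0],[2,0,0,0,0,0]]}'|m;python3 -m inch '{"moves":[[2,0,0,0,0,0],[2,0,0,0,0,0],[0,0,0,0,0,0]]}'|m
```

```text
tool_pos: [0.6504, 0.0154, 0.012] ft_force: [-0.2, -2.9, -1.3] finger_gap: -0.002 grip_force: 1.1 
tool_pos: [0.6499, 0.034, 0.012] ft_force: [0.5, -3.0, -0.3] finger_gap: 0.002 grip_force: 1.0 
tool_pos: [0.6497, 0.041, 0.012] ft_force: [-0.1, -1.9, -0.1] finger_gap: -0.002 grip_force: 1.0 
tool_pos: [0.6496, 0.0452, 0.012] ft_force: [0.3, -0.9, -0.8] finger_gap: -0.002 grip_force: 0.0
```

```bash
m(){ grep -E "tool_pos|ft_f" | tr '\n' ' '; echo; }; python3 -m inch '{"moves":[[2,0,0,0,0,0],[2,0,0,0,0,0],[0,0,0,0,0,0]]}'|m;python3 -m inch '{"moves":[[2,0,0,0,0,0],[2,0,0,0,0,0],[0,0,0,0,0,0]]}'|m;python3 -m inch '{"moves":[[2,0,0,0,0,0],[1,0,0,0,0,0],[0,0,0,0,0,0]]}'|m
```

```text
tool_pos: [0.6495, 0.0492, 0.012] ft_force: [-0.1, 0.0, -0.1] 
tool_pos: [0.6494, 0.0532, 0.012] ft_force: [0.1, -0.7, -0.0] 
tool_pos: [0.6494, 0.0546, 0.012] ft_force: [0.7, -8.7, 1.4]
```

```bash
m(){ grep -E "tool_pos|ft_f" | tr '\n' ' '; echo; }; python3 -m inch '{"moves":[[1,0,0,0,0,0],[0,0,0,0,0,0]]}'|m; python3 -m inch '{"moves":[[-5,0,0,0,0,0],[-10,0,0,0,0,0],[-15,0,0,0,0,0],[0,0,-30,0,0,0],[0,0,-40,0,0,0],[0,0,-45,0,0,0],[0,0,-45,0,0,0],[0,0,0,0,0,0]]}'|m
python3 - <<'E'
from h import *
im=bot.get_image("wrist"); w=cam("wrist"); cv2.imwrite("pics/w13.png",im)
r,b=rect(im,(3,150,90),(13,255,255),(0,0,640,440)); print(r,"remote",rectw(w,b,.078))
print("expected tray", np.array([.6494,.0546])+[0,.011+.030])
t=bot.get_image("top"); s=bot.get_image("side"); cv2.imwrite("pics/t13.png",t); cv2.imwrite("pics/s13.png",s)
ct=cam("top"); r,b=rect(t,(3,150,90),(13,255,255),(240,150,440,230)); print(r,"remote top",rectw(ct,b,.078))
cs=cam("side")
print("case tops px", proj(cs,[[.6455,.26,.16],[.648,.162,.16]]).round(0))
E
```

```text
tool_pos: [0.6494, 0.0547, 0.012] ft_force: [1.8, -12.1, 1.2] 
tool_pos: [0.6527, 0.0263, 0.1763] ft_force: [0.2, -0.1, 0.0] 
((309.5, 119.0), (60.0, 187.0), 90.0) remote (array([0.64611469, 0.09373314]), (115.80621337890625, 36.152198791503906), np.float32(1.4039911))
expected tray [0.6494 0.0956]
((258.7954406738281, 177.08718872070312), (33.0879020690918, 71.04588317871094), 51.981056213378906) remote top (array([0.70785114, 0.24011873]), (108.33789825439453, 223.1573944091797), np.float32(127.42572))
case tops px [[215. 241.]
 [237. 217.]]
```

```bash
python3 - <<'E'
from h import *
w=cam("wrist"); im=cv2.imread("pics/w13.png"); s=cv2.imread("pics/s13.png"); c=cam("side")
th=np.radians(91.4); d=np.array([np.cos(th),np.sin(th)]); tray=np.array([.6465,.0945])
for n,o in (("slot1",.069),("slot3",.165)):
    p=tray+o*d; x=np.array([d[1],-d[0]])*.05
    u=proj(c,[[*(p-x),.16],[*(p+x),.16],[*p,.16]]); print(n,p.round(3),u.round(0).tolist(),[int(s[int(v)-2:int(v)+6,int(a)-3:int(a)+4].max(2).min()) for a,v in u])
    m=cv2.inRange(s,(0,0,0),(70,70,70)); u0=u.mean(0).astype(int); k=m[u0[1]-30:u0[1]+40,u0[0]-45:u0[0]+45]
    b=max(cv2.findContours(k,0,2)[0],key=cv2.contourArea); print(cv2.boundingRect(b), "off",u0-[45,30], "expected box",np.r_[u.min(0),u.max(0)].round(0))
E
```

```text
slot1 [0.645 0.163] [[257.0, 222.0], [220.0, 213.0], [238.0, 217.0]] [10, 17, 17]
(26, 27, 41, 36) off [193 187] expected box [220. 213. 257. 222.]
slot3 [0.642 0.259] [[236.0, 247.0], [197.0, 236.0], [216.0, 241.0]] [8, 12, 19]
(25, 26, 45, 40) off [171 211] expected box [197. 236. 236. 247.]
```

In the side view both cases' dark outlines sit where upright cases would be, within a few pixels. The caddy stalled at 12 N against the back wall and the gripper is clear, so I hand in.

```bash
python3 -c "
from bench import bot
print(bot.finish_job())"
```

```text
the job is handed in; nothing more can be done
None
```

I handed the job in with both cases upright in slots 1 and 3, the remote flat and buttons up in the tray, and the caddy pushed home against the back wall; the hand-in returned no verdict.

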